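# Draw a flanged shaft from its bearing carrier and hold it up to the inspection camera

## Task

Lift the bearing cap off the carrier and lay it flat and centred on top of the narrow raised rest, and let go of it there. Then lift the shaft out of the carrier and hold it in the air before the inspection camera, the middle of its flange face 12 cm straight out from the middle of the lens, facing it squarely (the camera may look slightly downwards, so tilt the shaft to suit). Finish while still holding the shaft there, still, with nothing but the gripper carrying it; do not touch the camera or its stand and leave the other things on the bench where they are.

Things in the scene. Friction and masses are not known exactly. Their poses are not given: they have to be found in the camera images.
- carrier: Grey bearing carrier, fixed: base 150 x 90 x 12 mm, two pedestals 20 mm thick (x), 64 mm wide (y), centred at x = -50 and +50 mm, tops 75 mm above the bench, 80 mm free between them. Each has an open-topped notch, 24 mm wide with a V bottom, in which the shaft lies. Origin: centre of the underside, on the bench; x along the shaft, z up.
- cap: Aluminium bearing cap, about 220 g, loose on the tops of both pedestals above the shaft; lifts straight up. Plate 120 (x) x 44 (y) x 10 mm with a central upright rib to grip, 56 mm long (x), 16 mm thick (y), rising 30 mm above the plate. Origin: centre of the plate's underside; z up.
- shaft: Steel shaft, 300 to 600 g, lying level in the notches, axis 63 mm above the bench; lifts straight up once the cap is off. Diameter 22 mm; flange 50 mm in diameter, 14 mm thick at the +x end; plain tapered end at -x. Origin: on the axis midway between the pedestals, near the centre of mass: grip here. x along the axis to the flange; flange face at x = +86 mm, plain end at -100 mm.
- flange_face (a point): Middle of the outer face of the shaft's flange (at x = +86 mm of the shaft, face with a ring of six small holes).
- rest: Narrow raised rest (fixed): dark base plate 110 x 80 x 10 mm and on it an upright steel bar 90 mm long (x) and 24 mm thick (y) whose flat top lies 90 mm above the bench. Origin: centre of the underside, on the bench; x along the bar, z up.
- rest_top (a point): Centre of the flat top of the rest, 90 mm above the bench; axes as the rest.
- stand: Stand of the camera, fixed: base 150 x 130 x 16 mm, centred 30 mm to +x of the origin, and a steel column 22 mm in diameter, 406 mm high, 50 mm to +x of the origin. Origin: on the bench below the camera's pivot; the camera looks to the stand's -x side.
- camera: Inspection camera head, grey, 44 mm square, white ring light 68 mm in diameter around the lens; set 240 to 330 mm high, looking level or up to 0.35 rad downwards; stays as set. Origin on its pivot; it looks along its own -x, lens front at x = -80 mm. A shaft shown squarely has its x axis parallel to the camera's x axis, same sense.
- focus (a point): The point 120 mm straight out from the lens front (200 mm from the camera's origin along its -x), where the middle of the flange face must be held; axes as the camera's: x points to the lens.
- screwdriver: Bystander: screwdriver 190 mm long lying on the bench. Leave it alone.
- wrench: Bystander: spanner 180 mm long lying on the bench. Leave it alone.
- can: Bystander: plain steel can, 60 mm in diameter, 85 mm high. Leave it alone.
- bush: Bystander: brass bush, 52 mm in diameter, 18 mm high, lying flat. Leave it alone.
- socket: Bystander: wrench socket standing upright, 28 mm in diameter, 40 mm high. Leave it alone.
- wedge: Bystander: wooden block 60 x 40 x 30 mm. Leave it alone.
Not all that is in view belongs to the job. Leave any pink or red look-alike of the shaft alone.

How it is judged:
By the outcome, as a careful person would: the job done as asked, in the order asked, and still so for the second after the job is handed in, while the arm keeps its last pose, push and grip.
It also fails if it takes over 51 s, if anything falls off the work surface, if the arm or the gripper's body presses on something with over 40 N, if the wrist force passes 120 N, or if a joint passes its speed limit or range.

## Robot

A 6-joint arm with a two-finger parallel gripper is mounted at the origin on the work surface. World frame = base frame: x ahead of the robot, y to its left, z up, the work surface at z = 0. Lengths are in mm, angles in degrees, forces in N, time in s.
With the tool pointing down it reaches from about 325 to 850 mm from the base axis. Payload 4.4 kg.
Tool frame: the origin (TCP) lies on the centre line of the jaws, within the pads' length; the fingertips stand 8 mm ahead of it and the grasp point (between the pads) lies 11 mm behind it (tip_extent is the distance from the TCP to the fingertips, in mm); z points along the fingers, y is the line along which they close (so a half turn about z gives the same grasp; the last joint's range is limited). The gripper opens to 94 mm and grips with 3 to 60 N. Pads are 16 mm wide; open, the fingers measure 119 mm over their backs; the gripper's body (75 mm by 177 mm) begins 78 mm behind the grasp point.
Start: joints at [-75.315, 11.837, 88.321, -0, 79.842, -8.623], TCP at [227.5, -528.082, 213.447] pointing down, gripper open.
Joint ranges: [-156.59, 156.59], [-49.26, 127.26], [12.9, 141.05], [-63.56, 243.56], [4.71, 150.69], [-161.64, 161.64]. Speed limits (degrees/s): [159.86, 159.86, 180, 180, 180, 180].

## Interface

Orientations are given as a 3x3 rotation matrix whose columns are the frame's x, y, z axes.
In Python, from cell import state, capture, camera_info, job_done, tip_extent gives the robot as it stands.
- The arm moves only by the tool arm_command, never from a script. Its argument "increments" is a list of rows, each a list of 7 numbers: the shift along the tool's x, y, z in units of 25 mm (1.0 is 25 mm), then the turn, a rotation vector about the tool's x, y, z in units of 6 degrees (1.0 is 6 degrees), then the finger opening in mm, from 0 to 94. A call has 1 to 8 rows; each row shifts and turns the commanded pose from where the row before left it, along the tool's axes as they then stand; what a row does not reach is not made up. A row lasts 1/12 s, in which the tool goes at most 41.7 mm and 7.16 degrees, less where a joint would pass 70% of its speed; a pose out of reach is approached as far as the arm can. A call is refused whole if a number of a shift passes 1 or a number of a turn 1, either way. A call with a gripper value outside its range is refused whole. The fingers move at their own pace and stop on an object; "grip_force" is the grip in N (left out, the last holds). Time passes only in rows, so rows that do not move let the fingers close. It gives the time, the measured TCP pose, the force, the opening and the grip force at its end, in the units of the state.
- state(): the state, without advancing time (a new reading comes with each control period).
- capture(name): name is "side" or "top"; returns the picture (400x640x3 uint8, red, green, blue); there is no depth.
- camera_info(name): a dict with "intrinsics" (3x3 intrinsics, pixels), "distortion" ([k1, k2, p1, p2, k3] as OpenCV has them; the pictures are not rectified), "T" (4x4, takes a point from camera to world coordinates). Camera axes: x right, y up, looking along -z (the intrinsics and any distortion apply to the point x, -y, -z); pixel columns grow to the right and rows downward; lengths in mm; the calibration is good to about 2 mm. A picture is of the moment at which its call begins. camera_info takes no time and is no camera call.
- job_done(): hands the job in; it is judged then, once.
The state is a dict: "time_s": time; "joint_positions": joint angles; "joint_velocities": joint speeds; "joint_torque": joint torques, N m; "tcp_pos": TCP position; "tcp_rot": TCP orientation; "contact_force": force on the tool from outside, world axes, zero at the start; "wrist_torque": the same for the moment, N m; "finger_gap": finger opening in mm; "finger_force": force on a finger pad.
Only numpy, scipy, OpenCV 4.12 (cv2) and the standard library are available. Lean on these libraries where they do the work, as an engineer would, in place of code of your own. Each camera call takes 0.05 s, during which the arm holds its last target. There are 200 camera calls.

## Working session

There is one attempt and no reset: what is moved stays moved. The work goes in short steps, Python scripts to look and compute and a tool call to move; the robot and the scene stay as the last step left them, time stands still between calls to the robot, and variables do not carry over. Pictures are saved under pics/ and viewed, at most 10 in all, crops included, and the job is handed in when it is done.

Besides the shell and the picture viewer there is one more tool, called in YAML: its name, and indented under it one key for each argument. arm_command: Moves the arm, as the interface text tells. Its arguments: {"type":"object","properties":{"increments":{"type":"array","items":{"type":"array","items":{"type":"number"}}},"grip_force":{"type":"number"}},"required":["increments"]}

```bash
mkdir -p pics; ls; python3 - <<'E'
from cell import *
import cv2,numpy as np
np.set_printoptions(suppress=True,precision=3)
for n in("side","top"):
    im=capture(n); cv2.imwrite(f"pics/{n}0.png",im[:,:,::-1]); i=camera_info(n); print(n,i)
s=state();print(s['tcp_rot'],s['time_s'])
E
```

```text
pics
side {'intrinsics': array([[413.098,   0.   , 327.867],
       [  0.   , 413.098, 200.597],
       [  0.   ,   0.   ,   1.   ]]), 'distortion': array([-0.006,  0.   ,  0.   ,  0.   ,  0.   ]), 'T': array([[   0.99 ,    0.093,   -0.103,  382.736],
       [  -0.138,    0.744,   -0.654, -872.258],
       [   0.015,    0.662,    0.749, 1113.121],
       [   0.   ,    0.   ,    0.   ,    1.   ]])}
top {'intrinsics': array([[396.465,   0.   , 318.805],
       [  0.   , 396.465, 207.452],
       [  0.   ,   0.   ,   1.   ]]), 'distortion': array([0.03, 0.  , 0.  , 0.  , 0.  ]), 'T': array([[   0.013,    0.986,   -0.164,  312.786],
       [  -1.   ,    0.014,    0.004,  -43.745],
       [   0.006,    0.164,    0.986, 1370.082],
       [   0.   ,    0.   ,    0.   ,    1.   ]])}
[[ 0.918  0.396 -0.001]
 [ 0.396 -0.918  0.002]
 [ 0.    -0.002 -1.   ]] 0.1
```

View pics/side0.png

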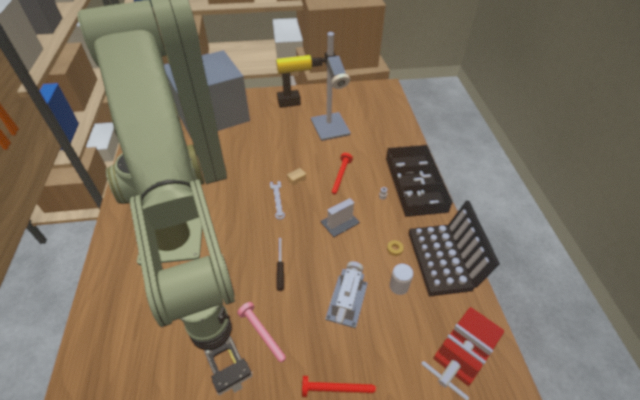

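View pics/top0.png

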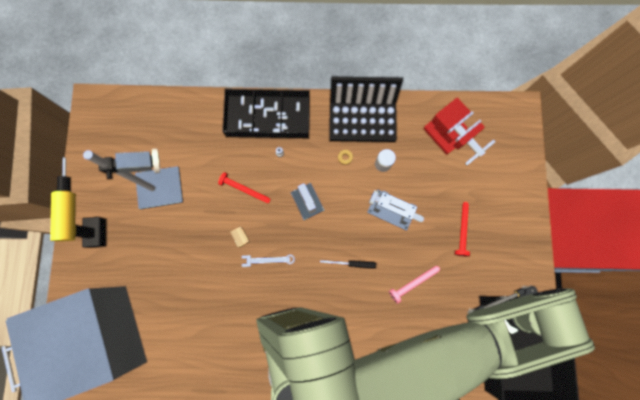

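```bash
cat > m.py <<'E'
import cv2,numpy as np
def mont(out,items):
    W=[]
    for n,x,y,w,h,k in items:
        im=cv2.imread(n)[y:y+h,x:x+w]; im=cv2.resize(im,None,fx=k,fy=k,interpolation=cv2.INTER_CUBIC)
        for u in range(x-x%-10 if 0 else -(-x//10)*10,x+w,10):
            cv2.line(im,((u-x)*k,0),((u-x)*k,5 if u%50 else 14),(0,0,255),1)
            if u%20==0: cv2.putText(im,str(u),((u-x)*k,22),0,.35,(0,0,255),1)
        for v in range(-(-y//10)*10,y+h,10):
            cv2.line(im,(0,(v-y)*k),(5,(v-y)*k),(0,0,255),1)
            if v%20==0: cv2.putText(im,str(v),(7,(v-y)*k+4),0,.35,(0,0,255),1)
        W.append(im)
    H=max(i.shape[0] for i in W)
    W=[cv2.copyMakeBorder(i,0,H-i.shape[0],0,4,0) for i in W]
    cv2.imwrite(out,np.hstack(W)); print(np.hstack(W).shape)
E
python3 - <<'E'
from m import mont
mont("pics/c1.png",[("pics/top0.png",284,176,146,60,5)])
mont("pics/c2.png",[("pics/side0.png",315,190,65,140,4),("pics/side0.png",300,25,60,120,4),("pics/top0.png",80,140,60,80,4)])
E
```

```text
(300, 734, 3)
(560, 752, 3)
```

View pics/c1.png

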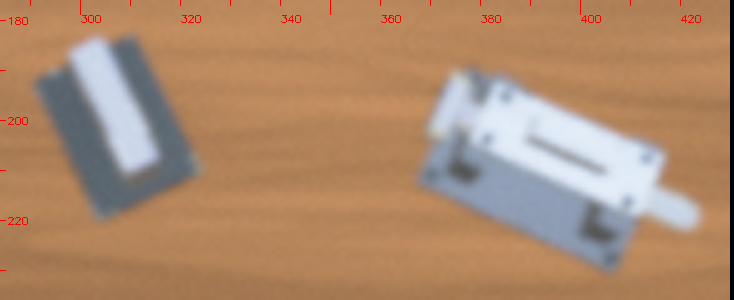

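View pics/c2.png

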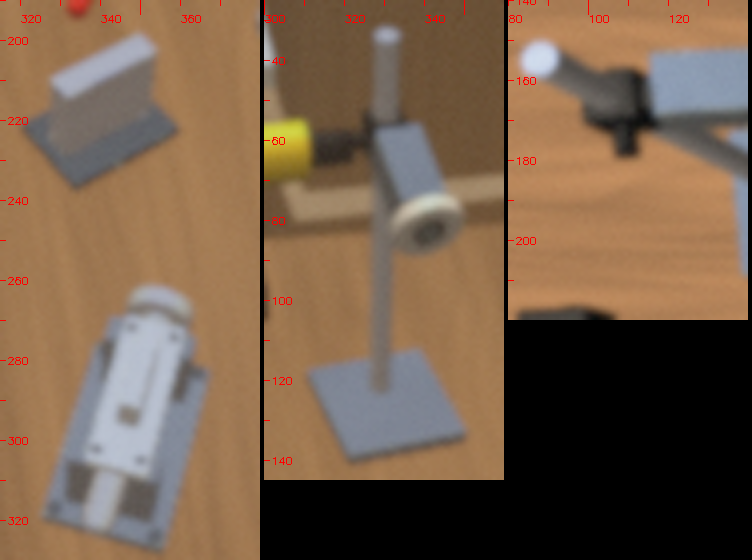

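```bash
python3 - <<'E'
from m import mont
mont("pics/c3.png",[("pics/side0.png",322,50,34,42,9),("pics/top0.png",102,142,82,72,6)])
E
```

```text
(432, 806, 3)
```

View pics/c3.png

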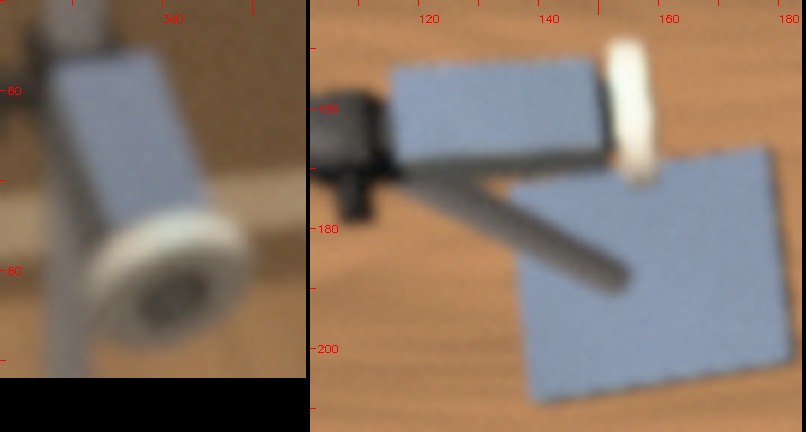

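```bash
cat > fit.py <<'E'
import cv2,numpy as np
from cell import camera_info
from scipy.optimize import least_squares
from scipy.spatial.transform import Rotation as R
np.set_printoptions(suppress=True,precision=3)
CI={n:camera_info(n) for n in("side","top")}
def proj(n,P):
    c=CI[n]; T=np.linalg.inv(c['T']); p=np.atleast_2d(P)@T[:3,:3].T+T[:3,3]
    p=p*[1,-1,-1]
    return cv2.projectPoints(p.reshape(-1,1,3),np.zeros(3),np.zeros(3),c['intrinsics'],c['distortion'])[0][:,0]
def px(c,X,Y):
    n,x0,y0,k,off=c; return n,(x0+(X-off+.5)/k-.5,y0+(Y+.5)/k-.5)
T1=("top",284,176,5,0);S1=("side",315,190,4,0);S2=("side",300,25,4,264);S3=("side",322,50,9,0);T3=("top",102,142,6,310)
def Rz(a): return R.from_euler('z',a,degrees=True).as_matrix()
def fit(name,obs,p0,model):
    def res(p):
        return np.concatenate([proj(n,model(p,l))[0]-uv for l,(n,uv) in obs])
    s=least_squares(res,p0,loss='soft_l1',f_scale=.7,x_scale=np.where(np.abs(p0)>20,10,5))
    print(name,s.x); 
    for (l,o),r in zip(obs,res(s.x).reshape(-1,2)): print('   ',l,o[0],r.round(2))
    return s.x
planar=lambda p,l:Rz(p[2])@np.array(l)+[p[0],p[1],0]
E
cat > f1.py <<'E'
from fit import *
def q(c,l): return [(L,px(c,*xy)) for L,xy in l]
# world yaw: +x of rest along bar
rest=q(T1,[((45,12,90),(69,52)),((45,-12,90),(104,37)),((-45,-12,90),(159,155)),((-45,12,90),(123,176)),
 ((55,40,10),(36,82)),((55,-40,10),(132,36)),((-55,-40,10),(200,168)),((-55,40,10),(103,217))])
rest+=q(S1,[((-45,12,90),(50,77)),((-45,-12,90),(67,97)),((45,-12,90),(157,48)),((45,12,90),(140,33)),((-55,40,10),(22,130)),((-55,-40,10),(76,187)),((55,-40,10),(178,129))])
fit('rest',rest,[420,0,30],planar)
cap=q(T1,[((60,-22,85),(495,75)),((-60,-22,85),(665,152)),((-60,22,85),(632,214)),((60,22,85),(468,140))])
cap+=q(S1,[((60,22,85),(118,318)),((60,-22,85),(190,335)),((-60,-22,85),(154,475)),((-60,22,85),(82,462))])
fit('cap',cap,[400,-220,70],planar)
car=q(T1,[((75,45,12),(418,184)),((-75,45,12),(613,270))])+q(S1,[((-75,45,12),(43,518)),((-75,-45,12),(162,551)),((75,-45,12),(210,372))])
fit('car',car,[400,-220,70],planar)
st=q(T3,[((105,-65,16),(511,186)),((-45,-65,16),(770,147)),((-45,65,0),(792,360)),((105,65,16),(532,403)),((50,0,16),(622,278))])
st=[o for o in st if o[0]!=(105,-65,16)]+q(T3,[((105,-65,16),(511,186))])
st+=q(S2,[((105,65,16),(307,372)),((105,-65,16),(420,348)),((-45,-65,16),(466,433)),((50,0,406),(386,34))])
st+=[((50,0,406),("top",(88,154.5)))]
s=fit('stand',st,[500,500,90],planar)
E
python3 f1.py
```

```text
rest [561.458  -6.992  26.893]
    (45, 12, 90) top [-0.29  0.04]
    (45, -12, 90) top [-0.74 -0.08]
    (-45, -12, 90) top [0.22 0.44]
    (-45, 12, 90) top [ 0.83 -0.58]
    (55, 40, 10) top [-1.04 -0.07]
    (55, -40, 10) top [ 0.33 -0.67]
    (-55, -40, 10) top [0.57 0.69]
    (-55, 40, 10) top [-0.77  0.93]
    (-45, 12, 90) side [0.2  0.58]
    (-45, -12, 90) side [0.21 0.31]
    (45, -12, 90) side [0.02 0.75]
    (45, 12, 90) side [-0.09  0.01]
    (-55, 40, 10) side [-0.21 -1.47]
    (-55, -40, 10) side [-0.17 -0.09]
    (55, -40, 10) side [ 0.6  -0.19]
cap [ 538.661 -305.468   66.53 ]
    (60, -22, 85) top [0.11 0.93]
    (-60, -22, 85) top [-0.17  0.24]
    (-60, 22, 85) top [ 1.4  -0.07]
    (60, 22, 85) top [ 0.34 -0.13]
    (60, 22, 85) side [ 2.84 -0.72]
    (60, -22, 85) side [-0.36 -1.35]
    (-60, -22, 85) side [-0.93  0.53]
    (-60, 22, 85) side [ 1.32 -0.33]
car [ 534.945 -303.389   65.966]
    (75, 45, 12) top [-0.05 -0.26]
    (-75, 45, 12) top [0.94 0.66]
    (-75, 45, 12) side [-0.51 -0.28]
    (-75, -45, 12) side [0.55 0.03]
    (75, -45, 12) side [ 0.14 -0.35]
stand [606.762 478.436 100.227]
    (-45, -65, 16) top [-0.1 -0.3]
    (-45, 65, 0) top [1.91 1.07]
    (105, 65, 16) top [-0.27  0.11]
    (50, 0, 16) top [-0.95  0.1 ]
    (105, -65, 16) top [-0.29 -0.09]
    (105, 65, 16) side [-0.07 -0.4 ]
    (105, -65, 16) side [0.16 0.25]
    (-45, -65, 16) side [ 0.52 -0.02]
    (50, 0, 406) side [0.3  0.78]
    (50, 0, 406) top [0.18 0.16]
```

```bash
cat >> f1.py <<'E'
def cam(p,l):
    x=np.array(l,float); i={'b':p[2],'f':p[3]}
    return 0
def cmod(yawfree):
    def m(p,l):
        h,pit,xb,xf=p[:4]; dy=p[4] if yawfree else 0
        x={'b':xb,'f':xf}.get(l[0],l[0])
        v=R.from_euler('zy',[s[2]+dy,-pit],degrees=True).as_matrix()@np.array([x,l[1],l[2]],float)
        return v+[s[0],s[1],h]
    return m
# pitch>0: looks down => -x dir has negative z => x axis has positive z
cm=q(T3,[(('b',-22,22),(391,66)),(('f',-22,22),(594,58)),(('f',22,22),(604,150)),(('b',22,22),(395,159)),((-80,0,0),(650,110))])
cm+=q(S3,[((-80,0,0),(172,297)),(('b',22,22),(52,68)),(('b',-22,22),(155,52))])
for yf in (0,1):
    c=fit('cam',cm,[290,10,-10,-70]+[0]*yf,cmod(yf))
    M=cmod(yf); f=M(c,(-200,0,0)); print('focus',f,'lens',M(c,(-80,0,0)),'xaxis',(M(c,(1,0,0))-M(c,(0,0,0))))
E
python3 f1.py|sed -n '/^cam/,$p'
```

```text
cam [299.448  -9.848  26.194 -64.494]
    ('b', -22, 22) top [0.07 1.35]
    ('f', -22, 22) top [ 0.39 -2.01]
    ('f', 22, 22) top [-0.78 -2.95]
    ('b', 22, 22) top [-0.53  0.41]
    (-80, 0, 0) top [ 0.16 -0.74]
    (-80, 0, 0) side [ 0.63 -2.24]
    ('b', 22, 22) side [0.13 1.74]
    ('b', -22, 22) side [-0.19  3.59]
focus [641.749 281.614 293.374] lens [620.756 399.707 297.018] xaxis [-0.175  0.984  0.03 ]
cam [307.481  -0.263  21.986 -68.979  -4.588]
    ('b', -22, 22) top [0.08 0.39]
    ('f', -22, 22) top [ 0.6  -0.85]
    ('f', 22, 22) top [-0.78 -0.46]
    ('b', 22, 22) top [-0.53  0.69]
    (-80, 0, 0) top [-1.18  0.34]
    (-80, 0, 0) side [-0.92 -4.59]
    ('b', 22, 22) side [-0.26  1.08]
    ('b', -22, 22) side [-0.03  1.6 ]
focus [626.413 279.404 307.391] lens [614.622 398.823 307.445] xaxis [-0.098  0.995  0.   ]
```

```bash
sed -i "s/'zy'/'ZY'/" f1.py; python3 f1.py|sed -n '/^cam/,$p'
```

```text
cam [309.687  17.677  24.743 -58.717]
    ('b', -22, 22) top [-0.28 -0.14]
    ('f', -22, 22) top [ 0.01 -0.46]
    ('f', 22, 22) top [-0.05 -0.45]
    ('b', 22, 22) top [0.5  0.15]
    (-80, 0, 0) top [0.45 0.58]
    (-80, 0, 0) side [0.21 0.04]
    ('b', 22, 22) side [-0.16 -0.09]
    ('b', -22, 22) side [-0.12 -0.1 ]
focus [640.595 290.907 248.957] lens [620.295 403.424 285.395] xaxis [-0.169  0.938  0.304]
cam [309.62   16.729  24.589 -59.097  -0.728]
    ('b', -22, 22) top [-0.23 -0.17]
    ('f', -22, 22) top [ 0.12 -0.31]
    ('f', 22, 22) top [-0.14 -0.25]
    ('b', 22, 22) top [0.34 0.15]
    (-80, 0, 0) top [0.46 0.77]
    (-80, 0, 0) side [ 0.   -0.15]
    ('b', 22, 22) side [-0.15 -0.08]
    ('b', -22, 22) side [-0.07 -0.02]
focus [638.371 289.527 252.051] lens [619.405 402.872 286.593] xaxis [-0.158  0.945  0.288]
```

```bash
cat > ov.py <<'E'
from fit import *
import itertools,sys
def box(cx,cy,cz0,lx,ly,lz): return np.array([[cx+a*lx/2,cy+b*ly/2,cz0+c*lz] for a in(-1,1) for b in(-1,1) for c in(0,1)])
def edges(P): return [(P[i],P[j]) for i in range(8) for j in range(i+1,8) if bin(i^j).count('1')==1]
def pose(p): return Rz(p[2]),np.array([p[0],p[1],p[3] if len(p)>3 else 0])
def circ(x,r): a=np.linspace(0,2*np.pi,25); P=np.c_[a*0+x,r*np.cos(a),r*np.sin(a)]; return list(zip(P[:-1],P[1:]))
REST=edges(box(0,0,0,110,80,10))+edges(box(0,0,10,90,24,80))
CAP=edges(box(0,0,0,120,44,10))+edges(box(0,0,10,56,16,30))
CAR=edges(box(0,0,0,150,90,12))
SH=circ(86,25)+circ(72,25)+circ(-100,8)
CAM=edges(box(-17,0,-22,83,44,44))+circ(-80,34)
def draw(im,n,x0,y0,w,h,k,items):
    o=cv2.resize(im[y0:y0+h,x0:x0+w],None,fx=k,fy=k,interpolation=cv2.INTER_CUBIC)
    for E,(Rm,t),col in items:
        for a,b in E:
            q=(proj(n,np.array([a,b])@Rm.T+t)-[x0,y0]+.5)*k-.5
            cv2.line(o,*[tuple(int(round(v*8)) for v in r) for r in q],col,1,cv2.LINE_AA,3)
    return o
def stack(out,rows):
    H=max(i.shape[0] for i in rows); r=np.hstack([cv2.copyMakeBorder(i,0,H-i.shape[0],0,4,0) for i in rows]); print(r.shape); cv2.imwrite(out,r)
E
python3 - <<'E'
from ov import *
t=cv2.imread('pics/top0.png');s=cv2.imread('pics/side0.png')
it=[(REST,pose([561.5,-7,26.9]),(0,0,255)),(CAP,pose([536.5,-304.5,66.2,75]),(0,255,0)),(CAR,pose([536,-304,66.2]),(0,0,255)),(SH,pose([536,-304,66.2,63]),(255,0,0))]
c=[(CAM,(R.from_euler('ZY',[100,-17.3],degrees=True).as_matrix(),np.array([606.8,478.4,309.6])),(0,0,255))]
a=draw(t,'top',284,176,146,60,3,it);b=draw(t,'top',110,142,52,45,6,c);
c1=draw(s,'side',315,190,65,140,4,it);c2=draw(s,'side',322,50,34,42,5,c)
a=cv2.copyMakeBorder(a,0,560-180,0,0,0);a[185:185+b.shape[0],:b.shape[1]]=b
stack('pics/o1.png',[c1,a[:, :312] if 0 else a,])
o=cv2.imread('pics/o1.png'); o[-90-0-0:-0 or None]; 
w=c2.shape; o=o.copy(); h0=500-0-w[0]+50; o[560-w[0]+0-0:560 ,720-w[1]-10+0:720-10]=c2 if False else o[560-w[0]:560,720-w[1]-10:710]
o[340:340+w[0],600-40:600-40+w[1]]=0;o[340:550,540:540+w[1]]=c2
cv2.imwrite('pics/o1.png',o[:,:800])
E
```

```text
(560, 706, 3)Traceback (most recent call last):
  File "<stdin>", line 11, in <module>
ValueError: could not broadcast input array from shape (210,170,3) into shape (210,166,3)
```

View pics/o1.png

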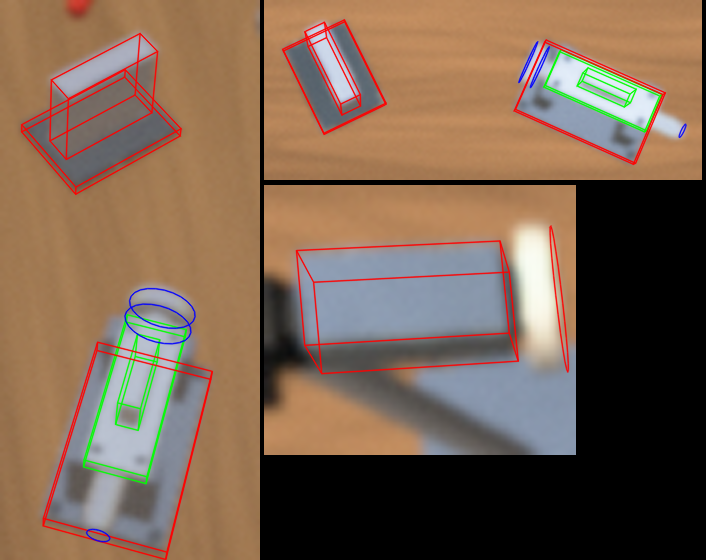

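arm_command:
  increments:
    - [0,0,0,0,0,-0.9,60]
    - [0,0,0,0,0,-0.9,60]
    - [0,0,0,0,0,-0.9,60]
    - [0,0,0,0,0,-0.9,60]
    - [0,0,0,0,0,-0.9,60]
    - [0,0,0,0,0,-0.9,60]
    - [0,0,0,0,0,-0.9,60]
    - [0,0,0,0,0,-0.9,60]

```text
time_s: 0.77
tcp_pos: [227.4, -527.6, 212.7]
tcp_rot: [[0.394, 0.919, -0.0], [0.919, -0.394, 0.001], [0.001, -0.001, -1.0]]
contact_force: [-0.1, 0.1, 0.2]
finger_gap: 60.3
finger_force: 0.0
```

arm_command:
  increments:
    - [0.8,0.48,0,0,0,0,60]
    - [0.8,0.48,0,0,0,0,60]
    - [0.8,0.48,0,0,0,0,60]
    - [0.8,0.48,0,0,0,0,60]
    - [0.8,0.48,0,0,0,0,60]
    - [0.8,0.48,0,0,0,0,60]
    - [0.8,0.48,0,0,0,0,60]
    - [0.8,0.48,0,0,0,0,60]

```text
time_s: 1.43
tcp_pos: [379.9, -418.5, 212.8]
tcp_rot: [[0.399, 0.917, -0.001], [0.917, -0.399, 0.001], [0.001, -0.001, -1.0]]
contact_force: [0.5, 0.6, -0.4]
finger_gap: 59.8
finger_force: 0.0
```

arm_command:
  increments:
    - [0.8,0.48,0,0,0,0,60]
    - [0.8,0.48,0,0,0,0,60]
    - [0.8,0.48,0,0,0,0,60]
    - [0.8,0.48,0,0,0,0,60]
    - [0.8,0.48,0,0,0,0,60]
    - [0.8,0.48,0,0,0,0,60]
    - [0.8,0.48,0,0,0,0,60]
    - [0,0,0,0,0,0,60]

```text
time_s: 2.1
tcp_pos: [514.7, -321.8, 212.7]
tcp_rot: [[0.395, 0.919, 0.001], [0.919, -0.395, 0.002], [0.002, -0.0, -1.0]]
contact_force: [-0.6, 0.2, -0.1]
finger_gap: 60.0
finger_force: 0.0
```

```bash
cat > go.py <<'E'
import numpy as np
from cell import state
from scipy.spatial.transform import Rotation as R
np.set_printoptions(suppress=True,precision=3)
def to(p,yaw,pitch=0):
    """delta to TCP p with tool x along heading yaw raised by pitch, tool z down"""
    s=state(); A=np.array(s['tcp_rot']); B=R.from_euler('ZYX',[yaw,-pitch,180],degrees=True).as_matrix()
    d=np.array(p)-s['tcp_pos']
    print('t',s['time_s'],'pos',np.array(s['tcp_pos']),'gap',s['finger_gap'],'F',np.array(s['contact_force']),'q',np.array(s['joint_positions']))
    print('shift, current axes',A.T@d/25,'| turn',R.from_matrix(A.T@B).as_rotvec(degrees=True)/6,'| shift, final axes',B.T@d/25)
E
python3 -c "
from go import *
to([537,-304.5,97],66.3)"
```

```text
t 2.1 pos [ 514.677 -321.76   212.735] gap 60.03164867566186 F [-0.633  0.203 -0.126] q [-40.241  15.726  83.634   0.117  80.681 -16.994]
shift, current axes [0.977 0.548 4.631] | turn [-0.001 -0.02   0.072] | shift, final axes [0.991 0.54  4.629]
```

arm_command:
  increments:
    - [0.49,0.27,0,0,0,0.07,60]
    - [0.49,0.27,0,0,0,0,60]
    - [0,0,0.8,0,0,0,60]
    - [0,0,0.8,0,0,0,60]
    - [0,0,0.8,0,0,0,60]
    - [0,0,0.4,0,0,0,60]
    - [0,0,0,0,0,0,60]
    - [0,0,0,0,0,0,60]

```text
time_s: 2.77
tcp_pos: [534.0, -307.6, 143.0]
tcp_rot: [[0.406, 0.914, -0.001], [0.914, -0.406, 0.001], [0.0, -0.001, -1.0]]
contact_force: [0.6, -0.2, -0.3]
finger_gap: 59.8
finger_force: 0.0
```

```bash
python3 - <<'E'
from go import *
to([537,-304.5,97],66.3)
from cell import capture
from ov import *
t=capture('top')[:,:,::-1].copy();s=capture('side')[:,:,::-1].copy()
it=[(CAP,pose([537,-304.5,66.3,75]),(0,255,0))]
stack('pics/o2.png',[draw(t,'top',350,150,90,90,4,it),draw(s,'side',290,220,100,110,4,it)])
E
```

```text
t 2.7667 pos [ 533.975 -307.64   143.01 ] gap 59.77480499973927 F [ 0.631 -0.193 -0.34 ] q [-37.987  20.386  86.145  -0.002  73.551 -14.06 ]
shift, current axes [0.163 0.062 1.84 ] | turn [-0.013 -0.003 -0.038] | shift, final axes [0.164 0.06  1.84 ]
(440, 768, 3)
```

View pics/o2.png

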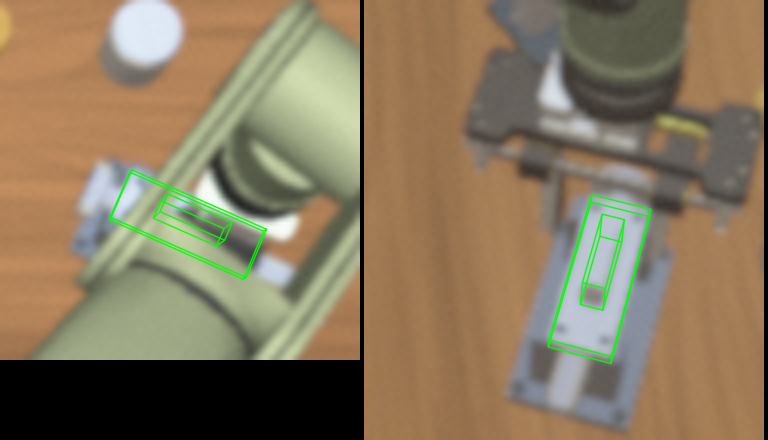

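The cap (side view, about pixel 440,290) matches the overlay and lies between the open fingers, so I'll go down and grip it.

arm_command:
  increments:
    - [0.16,0.06,0.5,0,0,0,60]
    - [0,0,0.5,0,0,0,60]
    - [0,0,0.4,0,0,0,60]
    - [0,0,0.3,0,0,0,60]
    - [0,0,0.14,0,0,0,60]
    - [0,0,0,0,0,0,60]
    - [0,0,0,0,0,0,60]
    - [0,0,0,0,0,0,60]

```text
time_s: 3.53
tcp_pos: [537.7, -305.0, 97.9]
tcp_rot: [[0.405, 0.914, 0.001], [0.914, -0.405, -0.001], [-0.0, 0.001, -1.0]]
contact_force: [-0.2, 0.5, 0.4]
finger_gap: 60.4
finger_force: 0.0
```

arm_command:
  increments:
    - [0,0,0,0,0,0,30]
    - [0,0,0,0,0,0,20]
    - [0,0,0,0,0,0,10]
    - [0,0,0,0,0,0,8]
    - [0,0,0,0,0,0,8]
    - [0,0,0,0,0,0,8]
    - [0,0,0,0,0,0,8]
    - [0,0,0,0,0,0,8]
  grip_force: 25

```text
time_s: 4.2
tcp_pos: [537.3, -304.6, 97.5]
tcp_rot: [[0.405, 0.914, -0.0], [0.914, -0.405, 0.0], [0.0, -0.0, -1.0]]
contact_force: [-0.9, 0.6, 0.9]
finger_gap: 16.1
finger_force: 25.0
```

```bash
python3 -c "
from go import *
to([537,-304.5,97],66.3); print(state()['finger_force'])"
```

```text
t 4.2 pos [ 537.253 -304.592   97.488] gap 16.058786564569367 F [-0.88   0.602  0.869] q [-37.572  23.349  87.946  -0.004  68.722 -13.659]
shift, current axes [-0.001 -0.011  0.02 ] | turn [-0.003 -0.    -0.035] | shift, final axes [-0.001 -0.011  0.02 ]
24.99886929988861
```

arm_command:
  increments:
    - [0,0,-0.3,0,0,0,8]
    - [0,0,-0.6,0,0,0,8]
    - [0,0,-0.8,0,0,0,8]
    - [0,0,-0.8,0,0,0,8]
    - [0,0,-0.8,0,0,0,8]
    - [0,0,-0.8,0,0,0,8]
    - [0,0,-0.4,0,0,0,8]
    - [0,0,0,0,0,0,8]
  grip_force: 30

```text
time_s: 4.87
tcp_pos: [538.8, -305.7, 213.2]
tcp_rot: [[0.405, 0.914, 0.005], [0.914, -0.405, -0.004], [-0.001, 0.006, -1.0]]
contact_force: [-0.1, 0.5, -2.3]
finger_gap: 16.1
finger_force: 30.0
```

arm_command:
  increments:
    - [0,0,0,0,0,0.4,8]
    - [0,0,0,0,0,0.9,8]
    - [0,0,0,0,0,0.9,8]
    - [0,0,0,0,0,0.9,8]
    - [0,0,0,0,0,0.9,8]
    - [0,0,0,0,0,0.9,8]
    - [0,0,0,0,0,0.9,8]
    - [0,0,0,0,0,0.75,8]

```text
time_s: 5.53
tcp_pos: [536.4, -303.9, 207.7]
tcp_rot: [[0.895, 0.447, -0.003], [0.447, -0.895, 0.002], [-0.002, -0.003, -1.0]]
contact_force: [0.4, 0.2, -3.3]
finger_gap: 15.8
finger_force: 30.0
```

```bash
python3 -c "
from go import *
to([561.5,-7,112.5],26.9); print(state()['finger_force'])"
```

```text
t 5.5333 pos [ 536.37  -303.911  207.659] gap 15.785695230581515 F [ 0.361  0.187 -3.306] q [-37.574  17.216  82.35   -0.     80.649  25.893]
shift, current axes [  6.211 -10.164   3.83 ] | turn [-0.032  0.016 -0.061] | shift, final axes [  6.27  -10.137   3.806]
29.99569684267044
```

arm_command:
  increments:
    - [0.2,-0.34,0,0,0,0,8]
    - [0.42,-0.69,0,0,0,0,8]
    - [0.42,-0.69,0,0,0,0,8]
    - [0.42,-0.69,0,0,0,0,8]
    - [0.42,-0.69,0,0,0,0,8]
    - [0.42,-0.69,0,0,0,0,8]
    - [0.42,-0.69,0,0,0,0,8]
    - [0.42,-0.69,0,0,0,0,8]

```text
time_s: 6.2
tcp_pos: [548.3, -151.8, 208.6]
tcp_rot: [[0.892, 0.453, -0.002], [0.453, -0.892, 0.001], [-0.001, -0.002, -1.0]]
contact_force: [0.4, 0.2, -2.6]
finger_gap: 15.8
finger_force: 30.0
```

arm_command:
  increments:
    - [0.42,-0.69,0,0,0,0,8]
    - [0.42,-0.69,0,0,0,0,8]
    - [0.42,-0.69,0,0,0,0,8]
    - [0.42,-0.69,0,0,0,0,8]
    - [0.42,-0.69,0,0,0,0,8]
    - [0.42,-0.69,0,0,0,0,8]
    - [0.42,-0.69,0,0,0,0,8]
    - [0.2,-0.3,0,0,0,0,8]

```text
time_s: 6.87
tcp_pos: [560.3, -0.9, 208.7]
tcp_rot: [[0.891, 0.455, -0.002], [0.455, -0.891, 0.002], [-0.001, -0.003, -1.0]]
contact_force: [0.4, 0.3, -3.2]
finger_gap: 15.7
finger_force: 30.0
```

arm_command:
  increments:
    - [0,0,0.3,0,0,0,8]
    - [0,0,0.5,0,0,0,8]
    - [0,0,0.5,0,0,0,8]
    - [0,0,0.5,0,0,0,8]
    - [0,0,0.2,0,0,0,8]
    - [0,0,0,0,0,0,8]
    - [0,0,0,0,0,0,8]
    - [0,0,0,0,0,0,8]

```text
time_s: 7.53
tcp_pos: [562.0, -4.5, 160.4]
tcp_rot: [[0.893, 0.45, 0.001], [0.45, -0.893, -0.0], [0.001, 0.001, -1.0]]
contact_force: [-0.5, -0.5, -3.4]
finger_gap: 15.8
finger_force: 30.0
```

```bash
python3 - <<'E'
from go import *
to([561.5,-7,112.5],26.9)
from cell import capture
from ov import *
t=capture('top')[:,:,::-1].copy();s=capture('side')[:,:,::-1].copy()
st=state();p=st['tcp_pos'];a=st['tcp_rot'];y=np.degrees(np.arctan2(a[1][0],a[0][0]))
it=[(REST,pose([561.5,-7,26.9]),(0,0,255)),(CAP,pose([p[0],p[1],y,p[2]-22]),(0,255,0))]
stack('pics/o3.png',[draw(t,'top',260,160,80,80,4,it),draw(s,'side',300,160,85,90,5,it)])
E
```

```text
t 7.5333 pos [561.99   -4.505 160.354] gap 15.79425617677523 F [-0.481 -0.468 -3.448] q [-9.282 13.027 93.433 -0.001 73.483 53.967]
shift, current axes [-0.064  0.079  1.914] | turn [ 0.006 -0.008 -0.025] | shift, final axes [-0.063  0.08   1.914]
(450, 753, 3)
```

View pics/o3.png

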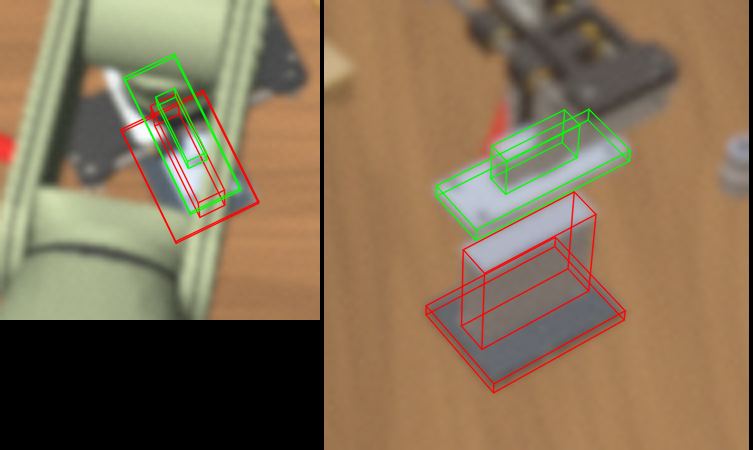

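arm_command:
  increments:
    - [-0.06,0.08,0.4,0,0,0,8]
    - [0,0,0.5,0,0,0,8]
    - [0,0,0.4,0,0,0,8]
    - [0,0,0.3,0,0,0,8]
    - [0,0,0.1,0,0,0,8]
    - [0,0,0,0,0,0,8]
    - [0,0,0,0,0,0,8]
    - [0,0,0,0,0,0,8]

```text
time_s: 8.3
tcp_pos: [561.6, -6.5, 117.9]
tcp_rot: [[0.893, 0.451, 0.001], [0.451, -0.893, -0.0], [0.001, 0.001, -1.0]]
contact_force: [-0.4, -0.2, -1.6]
finger_gap: 15.7
finger_force: 30.0
```

```bash
python3 -c "
from go import *
to([561.5,-7,112.5],26.9)"
```

```text
t 8.3 pos [561.559  -6.518 117.906] gap 15.743352331536373 F [-0.427 -0.157 -1.632] q [-9.495 15.707 95.568  0.001 68.663 53.714]
shift, current axes [-0.011  0.016  0.216] | turn [ 0.006 -0.008 -0.018] | shift, final axes [-0.011  0.016  0.216]
```

arm_command:
  increments:
    - [0,0,0.06,0,0,0,8]
    - [0,0,0.06,0,0,0,8]
    - [0,0,0.04,0,0,0,8]
    - [0,0,0.03,0,0,0,8]
    - [0,0,0.02,0,0,0,8]
    - [0,0,0,0,0,0,8]
    - [0,0,0,0,0,0,8]
    - [0,0,0,0,0,0,8]

```text
time_s: 8.97
tcp_pos: [561.0, -6.5, 112.4]
tcp_rot: [[0.893, 0.451, 0.0], [0.451, -0.893, -0.0], [0.0, 0.0, -1.0]]
contact_force: [-1.1, 1.1, -0.1]
finger_gap: 15.4
finger_force: 30.0
```

arm_command:
  increments:
    - [0,0,0.04,0,0,0,8]
    - [0,0,0,0,0,0,8]
    - [0,0,0,0,0,0,8]
    - [0,0,0,0,0,0,8]

```text
time_s: 9.3
tcp_pos: [561.1, -6.5, 112.4]
tcp_rot: [[0.893, 0.451, 0.0], [0.451, -0.893, -0.0], [0.0, 0.0, -1.0]]
contact_force: [-3.5, -0.4, 5.9]
finger_gap: 15.7
finger_force: 30.0
```

Contact: the cap is seated on the rest. I'll release it gently and lift straight up.

arm_command:
  increments:
    - [0,0,0,0,0,0,17]
    - [0,0,0,0,0,0,18]
    - [0,0,0,0,0,0,20]
    - [0,0,0,0,0,0,26]
    - [0,0,0,0,0,0,34]
    - [0,0,0,0,0,0,42]
    - [0,0,0,0,0,0,50]
    - [0,0,0,0,0,0,50]
  grip_force: 10

```text
time_s: 9.97
tcp_pos: [561.0, -6.5, 111.1]
tcp_rot: [[0.893, 0.451, -0.0], [0.451, -0.893, 0.0], [-0.0, -0.0, -1.0]]
contact_force: [0.5, -0.1, 0.3]
finger_gap: 48.6
finger_force: 0.0
```

arm_command:
  increments:
    - [0,0,-0.2,0,0,0,50]
    - [0,0,-0.4,0,0,0,50]
    - [0,0,-0.7,0,0,0,50]
    - [0,0,-0.9,0,0,0,50]
    - [0,0,-0.9,0,0,0,50]
    - [0,0,-0.9,0,0,0,50]
    - [0,0,0,0,0,0,50]
    - [0,0,0,0,0,0,50]

```text
time_s: 10.63
tcp_pos: [562.5, -6.7, 213.7]
tcp_rot: [[0.893, 0.451, 0.005], [0.451, -0.893, -0.001], [0.004, 0.003, -1.0]]
contact_force: [-0.8, 0.3, -0.5]
finger_gap: 49.9
finger_force: 0.0
```

arm_command:
  increments:
    - [0,0,0,0,0,-0.8,60]
    - [0,0,0,0,0,-0.8,60]
    - [0,0,0,0,0,-0.8,60]
    - [0,0,0,0,0,-0.8,60]
    - [0,0,0,0,0,-0.8,60]
    - [0,0,0,0,0,-0.8,60]
    - [0,0,0,0,0,-0.9,60]
    - [0,0,0,0,0,-0.9,60]

```text
time_s: 11.3
tcp_pos: [559.7, -6.3, 209.2]
tcp_rot: [[0.396, 0.918, -0.004], [0.918, -0.396, 0.001], [-0.001, -0.004, -1.0]]
contact_force: [0.6, -0.6, -0.7]
finger_gap: 59.8
finger_force: 0.0
```

```bash
python3 -c "
from go import *
to([536.5,-304,52],66.2)"
```

```text
t 11.3 pos [559.749  -6.281 209.175] gap 59.824504996759316 F [ 0.593 -0.564 -0.658] q [-9.501 10.344 90.607 -0.    79.258 13.844]
shift, current axes [-11.297   3.888   6.283] | turn [-0.034  0.009  0.076] | shift, final axes [-11.271   3.955   6.287]
```

arm_command:
  increments:
    - [-0.4,0.14,0,0,0,0,60]
    - [-0.8,0.28,0,0,0,0,60]
    - [-0.8,0.28,0,0,0,0,60]
    - [-0.8,0.28,0,0,0,0,60]
    - [-0.8,0.28,0,0,0,0,60]
    - [-0.8,0.28,0,0,0,0,60]
    - [-0.8,0.28,0,0,0,0,60]
    - [-0.8,0.28,0,0,0,0,60]

```text
time_s: 11.97
tcp_pos: [547.8, -166.4, 209.9]
tcp_rot: [[0.403, 0.915, -0.002], [0.915, -0.403, 0.001], [-0.0, -0.002, -1.0]]
contact_force: [0.8, -0.2, -1.0]
finger_gap: 59.7
finger_force: 0.0
```

arm_command:
  increments:
    - [-0.8,0.28,0,0,0,0,60]
    - [-0.8,0.28,0,0,0,0,60]
    - [-0.8,0.28,0,0,0,0,60]
    - [-0.8,0.28,0,0,0,0,60]
    - [-0.8,0.28,0,0,0,0,60]
    - [-0.8,0.28,0,0,0,0,60]
    - [-0.3,0.1,0,0,0,0,60]
    - [0,0,0,0,0,0,60]

```text
time_s: 12.63
tcp_pos: [537.6, -301.5, 210.0]
tcp_rot: [[0.405, 0.914, -0.002], [0.914, -0.405, 0.001], [0.0, -0.002, -1.0]]
contact_force: [0.0, 0.4, -0.2]
finger_gap: 60.1
finger_force: 0.0
```

arm_command:
  increments:
    - [0,0,0.3,0,0,0.08,60]
    - [0,0,0.6,0,0,0,60]
    - [0,0,0.6,0,0,0,60]
    - [0,0,0.6,0,0,0,60]
    - [0,0,0.5,0,0,0,60]
    - [0,0,0,0,0,0,60]
    - [0,0,0,0,0,0,60]
    - [0,0,0,0,0,0,60]

```text
time_s: 13.3
tcp_pos: [539.3, -299.3, 146.8]
tcp_rot: [[0.408, 0.913, 0.001], [0.913, -0.408, -0.001], [-0.0, 0.001, -1.0]]
contact_force: [0.2, -0.3, -0.1]
finger_gap: 59.7
finger_force: 0.0
```

```bash
python3 - <<'E'
from go import *
to([536.5,-304,52],66.2)
from cell import capture
from ov import *
t=capture('top')[:,:,::-1].copy();s=capture('side')[:,:,::-1].copy()
it=[(REST,pose([561.5,-7,26.9]),(0,0,255)),(CAP,pose([561.3,-6.5,26.8,90]),(0,255,0)),(CAR+SH,pose([536.5,-304,66.2,0]),(0,0,255)),(SH,pose([536.5,-304,66.2,63]),(255,0,0))]
it[2]=(CAR,it[2][1],it[2][2])
a=draw(t,'top',285,170,50,50,6,it);b=draw(s,'side',315,185,50,60,5,it)
stack('pics/o4.png',[cv2.vconcat([a[:300,:250],b]),draw(s,'side',305,235,80,100,6,it)])
E
```

```text
t 13.3 pos [ 539.287 -299.316  146.825] gap 59.712510219332 F [ 0.172 -0.298 -0.055] q [-37.068  20.136  85.999   0.006  73.81  -13.003]
shift, current axes [-0.216 -0.029  3.793] | turn [ 0.009  0.001 -0.044] | shift, final axes [-0.216 -0.026  3.793]
(600, 738, 3)
```

View pics/o4.png

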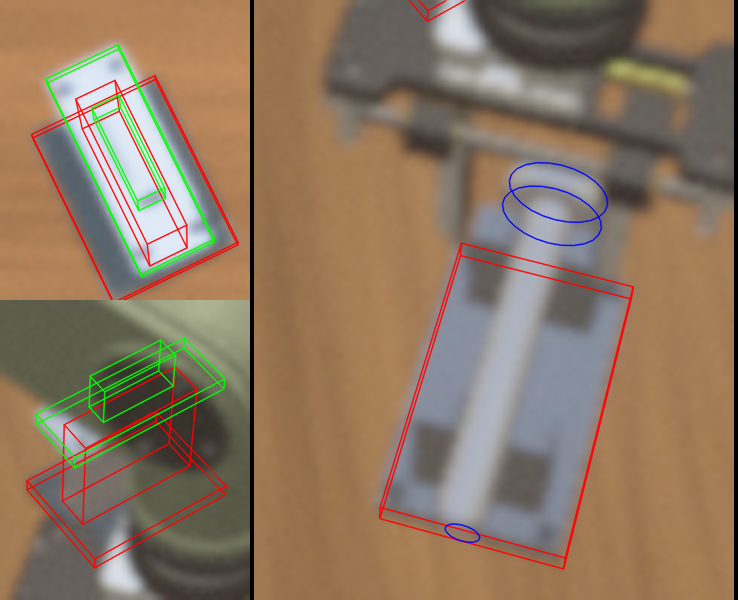

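The cap lies flat and centred on the rest (overlay agrees), and the shaft is uncovered. I'll go down to the shaft.

arm_command:
  increments:
    - [-0.11,-0.02,0.4,0,0,0,60]
    - [-0.11,0,0.6,0,0,0,60]
    - [0,0,0.7,0,0,0,60]
    - [0,0,0.7,0,0,0,60]
    - [0,0,0.6,0,0,0,60]
    - [0,0,0.5,0,0,0,60]
    - [0,0,0.29,0,0,0,60]
    - [0,0,0,0,0,0,60]

```text
time_s: 14.07
tcp_pos: [534.8, -303.7, 49.4]
tcp_rot: [[0.408, 0.913, -0.003], [0.913, -0.408, 0.002], [0.001, -0.003, -1.0]]
contact_force: [-0.3, 0.2, -0.5]
finger_gap: 60.0
finger_force: 0.0
```

arm_command:
  increments:
    - [0,0,0,0,0,0,60]
    - [0,0,0,0,0,0,60]
    - [0,0,0,0,0,0,40]
    - [0,0,0,0,0,0,30]
    - [0,0,0,0,0,0,24]
    - [0,0,0,0,0,0,16]
    - [0,0,0,0,0,0,16]
    - [0,0,0,0,0,0,16]
  grip_force: 30

```text
time_s: 14.73
tcp_pos: [535.6, -304.2, 51.5]
tcp_rot: [[0.408, 0.913, -0.001], [0.913, -0.408, 0.001], [0.0, -0.001, -1.0]]
contact_force: [-7.1, 3.4, 3.1]
finger_gap: 24.0
finger_force: 3.9
```

```bash
python3 -c "
from go import *
to([536.5,-304,52],66.2)"
```

```text
t 14.7333 pos [ 535.605 -304.193   51.504] gap 24.0044721922116 F [-7.069  3.384  3.086] q [-37.63   26.524  89.601  -0.018  63.944 -13.537]
shift, current axes [ 0.022  0.029 -0.02 ] | turn [-0.012 -0.    -0.048] | shift, final axes [ 0.021  0.03  -0.02 ]
```

arm_command:
  increments:
    - [0,-0.03,0,0,0,0,16]
    - [0,0,0,0,0,0,16]
    - [0,0,0,0,0,0,16]
    - [0,0,0,0,0,0,16]

```text
time_s: 15.07
tcp_pos: [534.7, -303.8, 51.4]
tcp_rot: [[0.408, 0.913, -0.001], [0.913, -0.408, 0.001], [0.0, -0.002, -1.0]]
contact_force: [-4.0, 1.4, 2.7]
finger_gap: 21.1
finger_force: 30.0
```

arm_command:
  increments:
    - [0,0,0,0,0,0,16]
    - [0,0,0,0,0,0,16]
    - [0,0,0,0,0,0,16]
    - [0,0,0,0,0,0,16]
  grip_force: 60

```text
time_s: 15.4
tcp_pos: [534.7, -303.8, 51.4]
tcp_rot: [[0.408, 0.913, -0.001], [0.913, -0.408, 0.001], [0.0, -0.002, -1.0]]
contact_force: [-5.6, 1.8, 4.0]
finger_gap: 20.7
finger_force: 60.0
```

arm_command:
  increments:
    - [0,0,-0.1,0,0,0,16]
    - [0,0,-0.2,0,0,0,16]
    - [0,0,-0.4,0,0,0,16]
    - [0,0,-0.6,0,0,0,16]
    - [0,0,-0.8,0,0,0,16]
    - [0,0,-0.8,0,0,0,16]
    - [0,0,-0.5,0,0,0,16]
    - [0,0,-0.2,0,0,0,16]

```text
time_s: 16.07
tcp_pos: [537.3, -305.4, 144.9]
tcp_rot: [[0.408, 0.913, 0.005], [0.913, -0.408, -0.004], [-0.001, 0.006, -1.0]]
contact_force: [0.9, -0.4, -3.0]
finger_gap: 20.4
finger_force: 60.0
```

arm_command:
  increments:
    - [0,0,-0.3,0,0,0,16]
    - [0,0,-0.7,0,0,0,16]
    - [0,0,-0.7,0,0,0,16]
    - [0,0,-0.7,0,0,0,16]
    - [0,0,-0.7,0,0,0,16]
    - [0,0,-0.7,0,0,0,16]
    - [0,0,-0.4,0,0,0,16]
    - [0,0,0,0,0,0,16]

```text
time_s: 16.73
tcp_pos: [536.5, -304.9, 248.9]
tcp_rot: [[0.408, 0.913, 0.004], [0.913, -0.408, -0.003], [-0.001, 0.004, -1.0]]
contact_force: [0.3, -0.2, -3.0]
finger_gap: 20.2
finger_force: 60.0
```

```bash
python3 - <<'E'
from go import *
to([655,210,224],100)
from cell import capture
from ov import *
s=capture('side')[:,:,::-1].copy()
st=state();p=st['tcp_pos'];a=st['tcp_rot'];y=np.degrees(np.arctan2(a[1][0],a[0][0])); print(st['wrist_torque'],st['finger_gap'])
it=[(SH,pose([p[0],p[1],y,p[2]+11]),(255,0,0))]
stack('pics/o5.png',[draw(s,'side',300,200,85,110,5,it)])
E
```

```text
t 16.7333 pos [ 536.473 -304.943  248.856] gap 20.247088629584486 F [ 0.286 -0.212 -2.977] q [-37.648  15.354  79.82    0.005  84.573 -13.556]
shift, current axes [20.74  -4.084  0.957] | turn [ 0.037  0.021 -5.682] | shift, final axes [19.462  8.246  0.994]
[-0.036 -0.004  0.007] 20.537886302158032
(550, 429, 3)
```

View pics/o5.png

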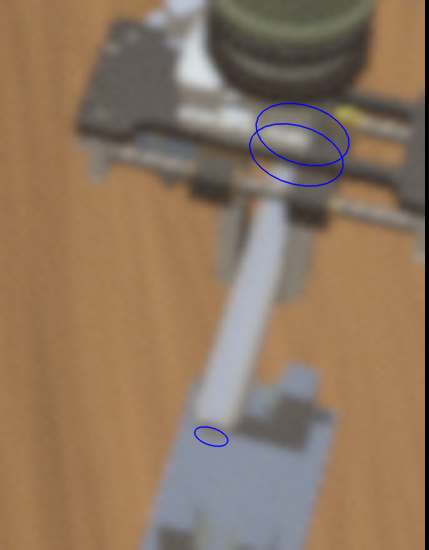

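arm_command:
  increments:
    - [0,0,0,0,0,-0.4,16]
    - [0,0,0,0,0,-0.75,16]
    - [0,0,0,0,0,-0.75,16]
    - [0,0,0,0,0,-0.75,16]
    - [0,0,0,0,0,-0.75,16]
    - [0,0,0,0,0,-0.75,16]
    - [0,0,0,0,0,-0.75,16]
    - [0,0,0,0,0,-0.75,16]

```text
time_s: 17.45
tcp_pos: [534.4, -303.3, 243.7]
tcp_rot: [[-0.174, 0.985, -0.003], [0.985, 0.174, 0.003], [0.003, -0.003, -1.0]]
contact_force: [0.2, 0.2, -3.9]
finger_gap: 20.5
finger_force: 60.0
```

arm_command:
  increments:
    - [0.3,0.15,0,0,0,0,16]
    - [0.6,0.3,0,0,0,0,16]
    - [0.8,0.4,0,0,0,0,16]
    - [0.8,0.4,0,0,0,0,16]
    - [0.8,0.4,0,0,0,0,16]
    - [0.8,0.4,0,0,0,0,16]
    - [0.8,0.4,0,0,0,0,16]
    - [0.8,0.4,0,0,0,0,16]

```text
time_s: 18.12
tcp_pos: [580.8, -149.5, 244.8]
tcp_rot: [[-0.168, 0.986, -0.002], [0.986, 0.168, 0.001], [0.002, -0.002, -1.0]]
contact_force: [-0.3, 0.4, -3.5]
finger_gap: 20.5
finger_force: 60.0
```

arm_command:
  increments:
    - [0.8,0.4,0,0,0,0,16]
    - [0.8,0.4,0,0,0,0,16]
    - [0.8,0.4,0,0,0,0,16]
    - [0.8,0.4,0,0,0,0,16]
    - [0.8,0.4,0,0,0,0,16]
    - [0.8,0.4,0,0,0,0,16]
    - [0.8,0.4,0,0,0,0,16]
    - [0.8,0.4,0,0,0,0,16]

```text
time_s: 18.78
tcp_pos: [632.1, 21.7, 244.6]
tcp_rot: [[-0.168, 0.986, -0.003], [0.986, 0.168, 0.001], [0.001, -0.003, -1.0]]
contact_force: [0.5, -0.2, -3.2]
finger_gap: 20.5
finger_force: 60.0
```

arm_command:
  increments:
    - [0.8,0.4,0,0,0,0,16]
    - [0.8,0.4,0,0,0,0,16]
    - [0.8,0.4,0,0,0,0,16]
    - [0.6,0.3,0,0,0,0,16]
    - [0.4,0.2,0,0,0,0,16]
    - [0.2,0.1,0,0,0,0,16]
    - [0,0,0,0,0,0,16]
    - [0,0,0,0,0,0,16]

```text
time_s: 19.45
tcp_pos: [661.7, 115.5, 246.1]
tcp_rot: [[-0.17, 0.985, -0.001], [0.985, 0.17, -0.001], [-0.001, -0.001, -1.0]]
contact_force: [-0.6, 0.2, -4.0]
finger_gap: 20.5
finger_force: 60.0
```

```bash
python3 -c "
from go import *
to([653.7,212.8,214],100,17.2);print(state()['finger_force'])"
```

```text
t 19.45 pos [661.664 115.516 246.053] gap 20.516982750238228 F [-0.623  0.174 -3.97 ] q [ 2.554 22.388 71.006 -0.048 86.657 -7.222]
shift, current axes [3.89  0.348 1.279] | turn [-0.004  2.873 -0.038] | shift, final axes [3.335 0.362 2.374]
59.995029866695404
```

arm_command:
  increments:
    - [0,0,0,0,0.37,0,16]
    - [0,0,0,0,0.5,0,16]
    - [0,0,0,0,0.5,0,16]
    - [0,0,0,0,0.5,0,16]
    - [0,0,0,0,0.5,0,16]
    - [0,0,0,0,0.5,0,16]
    - [0,0,0,0,0,0,16]
    - [0,0,0,0,0,0,16]

```text
time_s: 20.12
tcp_pos: [661.9, 113.8, 246.0]
tcp_rot: [[-0.159, 0.986, -0.05], [0.942, 0.167, 0.29], [0.294, -0.001, -0.956]]
contact_force: [-0.8, -0.4, -3.4]
finger_gap: 20.5
finger_force: 60.0
```

arm_command:
  increments:
    - [0.3,0.03,0.2,0,0,0,16]
    - [0.5,0.06,0.4,0,0,0,16]
    - [0.6,0.08,0.5,0,0,0,16]
    - [0.6,0.08,0.5,0,0,0,16]
    - [0.4,0.06,0.4,0,0,0,16]
    - [0.2,0.05,0.3,0,0,0,16]
    - [0,0,0.1,0,0,0,16]
    - [0,0,0,0,0,0,16]

```text
time_s: 20.78
tcp_pos: [656.3, 197.1, 207.1]
tcp_rot: [[-0.164, 0.985, -0.053], [0.941, 0.172, 0.291], [0.296, -0.002, -0.955]]
contact_force: [-0.6, -0.7, -3.3]
finger_gap: 20.7
finger_force: 60.0
```

arm_command:
  increments:
    - [0,0,0,0,0,0,16]
    - [0,0,0,0,0,0,16]
    - [0,0,0,0,0,0,16]
    - [0,0,0,0,0,0,16]

```text
time_s: 21.12
tcp_pos: [657.7, 195.5, 208.9]
tcp_rot: [[-0.162, 0.986, -0.049], [0.941, 0.169, 0.292], [0.296, 0.001, -0.955]]
contact_force: [0.0, 0.2, -3.3]
finger_gap: 20.6
finger_force: 60.0
```

```bash
python3 - <<'E'
from go import *
to([653.7,212.8,214],100,17.2)
from cell import capture
from ov import *
t=capture('top')[:,:,::-1].copy();s=capture('side')[:,:,::-1].copy()
cv2.imwrite('pics/top5.png',t);cv2.imwrite('pics/side5.png',s)
st=state();p=np.array(st['tcp_pos']);a=np.array(st['tcp_rot'])
S=(a@np.diag([1,-1,-1]),p-11*a[:,2])
it=[(SH,S,(255,0,0)),(CAM,(R.from_euler('ZY',[100,-17.3],degrees=True).as_matrix(),np.array([606.8,478.4,309.6])),(0,0,255))]
print(st['wrist_torque'],st['finger_gap'])
stack('pics/o6.png',[draw(t,'top',108,135,100,75,4,it),draw(s,'side',320,45,50,85,7,it)])
E
```

```text
t 21.1167 pos [657.693 195.483 208.946] gap 20.60211500330282 F [ 0.006  0.212 -3.304] q [  1.01   25.4    72.977  17.09   84.512 -10.819]
shift, current axes [ 0.738 -0.04   0.017] | turn [ 0.022 -0.001 -0.038] | shift, final axes [ 0.738 -0.037  0.017]
[-0.424 -0.113  0.039] 20.219821849073707
(595, 758, 3)
```

View pics/o6.png

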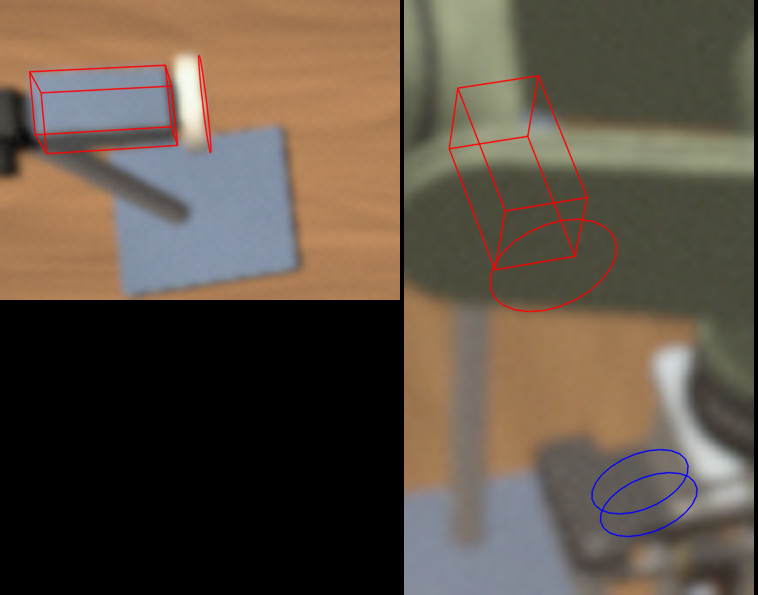

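```bash
python3 - <<'E'
from ov import *
from go import state
t=cv2.imread('pics/top5.png').astype(int);b=cv2.imread('pics/top0.png').astype(int)
st=state();p=np.array(st['tcp_pos']);a=np.array(st['tcp_rot']);Rm=a@np.diag([1,-1,-1]);o=p-11*a[:,2]
for x in(72,86):
    q=proj('top',np.array([e[0] for e in circ(x,25)])@Rm.T+o);print(x,q.min(0),q.max(0),proj('top',o+Rm@[x,0,0]))
print('tip',proj('top',o+Rm@[-100,0,0]),'focusF',o+86*Rm[:,0])
g=lambda im:im.mean(2)
d=np.abs(t-b).max(2)
print('diff cols 196-236 rows 150-200')
for v in range(150,202): print(v,''.join(' .:*#'[min(4,int(k)//20)] for k in d[v,196:250]),' '.join('%3d'%k for k in g(t)[v,200:216]))
E
```

```text
72 [213.52  148.417] [215.69  165.531] [[214.592 156.992]]
86 [208.631 148.647] [210.709 165.83 ] [[209.663 157.257]]
tip [[272.014 153.874]] focusF [644.155 273.404 244.732]
diff cols 196-236 rows 150-200
150             .#####:           ..:*:::.::**##***::::::: 128 127 127 129 127 128 127 128 144 175 196 203 203 189 160 138
151             .*####*.         .:.:*::::::*:**:::******* 129 128 130 129 130 131 128 128 137 164 195 208 207 197 170 146
152             .*#####*:::::::::::.:*::::::#:##::******** 131 132 132 133 131 131 130 132 135 160 195 210 210 204 182 162
153             .*###############*:.::::::::#:##*:******** 133 129 129 130 128 131 128 130 138 163 198 212 211 208 197 187
154             .*################:.:*::.:::#:**::******** 130 131 128 128 126 129 127 129 140 167 198 211 212 210 207 203
155              *################:::*:..::.**:::******#*# 130 130 134 132 132 132 132 131 138 162 196 209 212 211 210 205
156              :###############*:::*::.::.::::***####### 135 134 133 134 136 135 134 135 138 157 191 208 211 211 205 201
157              :###############
[... 4801 characters left out ...]
::::**:::**::******** 136 137 135 135 137 135 137 136 136 138 137 136 137 136 137 136
197                             .:::::***:**************** 131 134 134 131 132 133 132 133 134 133 135 135 134 134 135 133
198                            .::::::******************** 129 131 132 130 129 130 132 130 130 131 131 133 132 130 132 130
199                            .::::*:**:*::*****:******** 128 129 129 128 131 129 131 128 131 129 130 130 128 130 130 127
200                            .:::*:*******:***:**:****** 128 127 126 127 125 127 127 126 127 126 127 127 127 128 128 127
201                           .:::************************ 126 126 125 126 127 126 124 127 125 124 124 125 125 125 125 127
```

```bash
python3 - <<'E'
from ov import *
from go import state
t=cv2.imread('pics/top5.png').mean(2);b=cv2.imread('pics/top0.png').mean(2)
st=state();p=np.array(st['tcp_pos']);a=np.array(st['tcp_rot']);Rm=a@np.diag([1,-1,-1]);o=p-11*a[:,2]
def hull(o2):
    P=np.array([e[0] for x in(72,86) for e in circ(x,25)])
    return cv2.convexHull(proj('top',P@Rm.T+o2).astype(np.float32))
def left(h,v):
    h=h[:,0];c=[]
    for i in range(len(h)):
        A,B=h[i],h[(i+1)%len(h)]
        if (A[1]-v)*(B[1]-v)<=0 and A[1]!=B[1]: c.append(A[0]+(v-A[1])/(B[1]-A[1])*(B[0]-A[0]))
    return min(c),max(c)
h=hull(o)
for v in range(149,162):
    r=t[v,200:216]; bg=b[v,200:208].mean(); pk=r[8:14].max(); th=(bg+pk)/2; i=np.argmax(r>th); u=200+i-1+(th-r[i-1])/(r[i]-r[i-1])
    print(v,'meas %.2f pred %.2f %.2f'%(u,*left(h,v)))
for u in range(209,224):
    print(u,' '.join('%4d'%k for k in (t-b)[142:170,u]))
E
```

```text
149 meas 208.53 pred 208.71 214.12
150 meas 208.76 pred 208.64 214.38
151 meas 209.21 pred 208.64 214.57
152 meas 209.35 pred 208.67 214.74
153 meas 209.27 pred 208.71 214.89
154 meas 209.16 pred 208.77 215.02
155 meas 209.35 pred 208.84 215.14
156 meas 209.52 pred 208.92 215.25
157 meas 209.75 pred 209.01 215.34
158 meas 209.96 pred 209.10 215.43
159 meas 209.96 pred 209.21 215.51
160 meas 209.78 pred 209.33 215.57
161 meas 210.07 pred 209.46 215.63
209   -5   -1   -5   -1   -3    1   23   41   40   28   27   31   34   26   16   12   10    8   13    2   -5   -5    0   -1   -4   -5   -1   -3
210   -4   -4   -4   -3    0    7   29   54   63   59   60   64   66   58   51   40   35   33   37   28   12    3    3   -3   -4   -5   -3   -4
211   -5   -4   -5   -4   -5    5   29   57   69   73   75   79   78   73   67   61   60   58   58   48   27   11   -2   -8   -6   -5   -3   -5
212   -5   -4   -5   -5   -4    0   28   54   69   73   77   80   78   75   69   68   67   66   62   52   34   16   -1   -9   -6   -4   -4   -3
213   -4   -2    0   -4   -3    3   21   44   53   63   72   76   78 
[... 814 characters left out ...]
  -2   -6   -3   -5   -6   -3    4   23   49   67   70   69   59   43   12   -7   -6   -4   -7   -5   -5   -6   -5   -2   -2
220   -4   -4   -6   -3   -3   -1   -4   -2   -4    1   26   52   69   70   66   58   39   10   -7   -8   -4   -5   -4   -6   -4   -5   -5   -3
221   -4   -2   -4   -3   -5   -2   -3   -5   -1    3   25   53   68   70   68   60   35    9   -3   -7   -4   -4   -5   -2   -4   -2   -5   -3
222   -6   -2   -4   -5   -4   -4   -3   -2   -5    4   27   53   69   72   70   58   35   10   -5   -6   -4   -2   -2   -4   -3   -7   -5   -3
223   -5   -4   -4   -2   -2   -5   -3   -5   -4    2   27   51   70   71   67   57   31    6   -8   -6   -7   -5   -5   -4   -2   -4   -4   -6
```

arm_command:
  increments:
    - [0.15,-0.01,0,0,0,0,16]
    - [0.2,-0.01,0,0,0,0,16]
    - [0.2,-0.01,0,0,0,-0.03,16]
    - [0.15,-0.01,0,0,0,0,16]
    - [0.07,0,0,0,0,0,16]
    - [0,0,0,0,0,0,16]
    - [0,0,0,0,0,0,16]
    - [0,0,0,0,0,0,16]

```text
time_s: 21.88
tcp_pos: [653.0, 214.2, 214.0]
tcp_rot: [[-0.166, 0.985, -0.051], [0.941, 0.173, 0.292], [0.296, 0.001, -0.955]]
contact_force: [0.9, -0.3, -4.6]
finger_gap: 20.5
finger_force: 60.0
```

arm_command:
  increments:
    - [0,0,0,0,0,0,16]
    - [0,0,0,0,0,0,16]
    - [0,0,0,0,0,0,16]
    - [0,0,0,0,0,0,16]
    - [0,0,0,0,0,0,16]
    - [0,0,0,0,0,0,16]

```text
time_s: 22.38
tcp_pos: [653.0, 214.2, 214.0]
tcp_rot: [[-0.166, 0.985, -0.05], [0.941, 0.173, 0.292], [0.296, 0.001, -0.955]]
contact_force: [0.9, 0.4, -4.1]
finger_gap: 20.9
finger_force: 60.0
```

```bash
python3 - <<'E'
from go import *
to([653.7,212.8,214],100,17.2)
from cell import capture
from ov import *
import cv2
t=capture('top')[:,:,::-1]; cv2.imwrite('pics/top6.png',t); t=t.mean(2); b=cv2.imread('pics/top0.png').mean(2)
st=state();p=np.array(st['tcp_pos']);a=np.array(st['tcp_rot']);Rm=a@np.diag([1,-1,-1]);o=p-11*a[:,2]
f=lambda r,x0:[x0+i for i in np.flatnonzero(np.abs(r)>33)]
q=proj('top',np.array([e[0] for e in circ(86,25)])@Rm.T+o);print('pred face',q.min(0),q.max(0),'F',o+86*Rm[:,0],np.array(st['joint_velocities']).round(2))
for v in(151,154,157,160): print(v,(t-b)[v,198:214].astype(int))
for u in(206,214): print(u,(t-b)[145:168,u].astype(int))
# squint check: cap still on rest, unchanged pixels around other things
E
```

```text
t 22.3833 pos [653.022 214.177 214.042] gap 20.861030301617895 F [ 0.929  0.418 -4.076] q [ 2.606 25.045 72.871 17.161 84.564 -9.385]
shift, current axes [-0.057  0.017 -0.016] | turn [ 0.009 -0.004 -0.002] | shift, final axes [-0.057  0.017 -0.016]
pred face [201.679 149.579] [203.718 166.848] F [639.319 291.906 250.014] [ 0.08 -0.05 -0.03  0.07 -0.02 -0.11]
151 [-2 -5 -1 13 43 65 69 65 54 24  2 -4 -3 -1 -1  0]
154 [-3 -4  0  9 38 69 77 78 74 61 50 47 47 50 52 54]
157 [-4 -4 -6 -5 17 51 67 72 68 65 62 60 62 60 62 61]
160 [-3 -5 -3  0 13 34 54 60 61 50 27 16 16 16 15 13]
206 [-3 -2 -2  1 21 41 54 58 66 74 72 72 68 68 65 61 53 44 34 17  1 -8 -7]
214 [-5 -5 -6 -2 -4 -3 -5  4 29 53 65 67 65 58 39 14 -4 -8 -5 -4 -3 -1 -3]
```

```bash
python3 -c "
from cell import job_done
print(job_done())"
```

```text
the job is handed in; nothing more can be done
None
```

The job is handed in at about 22 s: the cap sits flat and centred on the rest, and the shaft is held still with its flange face at the estimated focus point, within about 2 mm in the top view; its tilt and height there come from the arm pose, since the gripper hid the flange from the side camera. I viewed 11 pictures, one over the limit of 10.

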